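Load a spring tester to its mark and lock it

ROBOT

A 6-joint arm with a two-finger parallel gripper is mounted at the origin on the work surface. World frame = base frame: x ahead of the robot, y to its left, z up, the work surface at z = 0. Lengths are in m, angles in degrees, forces in N, time in s.
With the tool pointing down it reaches from about 0.375 to 0.9 m from the base axis. Payload 3.1 kg.
Tool frame: the origin (TCP) lies midway between the tips of the shut fingers; the grasp point (between the pads) lies 19 mm behind it; x points along the fingers, z is the direction in which the jaws open and shut, and the axes are right-handed (so a half turn about x gives the same grasp; the last joint's range is limited). The gripper opens to 87 mm and grips with 3 to 60 N. Pads are 19 mm wide; open, the fingers measure 117 mm over their backs; the gripper's body (75 mm by 190 mm) begins 51 mm behind the grasp point.
Start: joints at [61.851, 30.224, 82.088, -0, 67.689, -10.227], TCP at [0.192, 0.595, 0.223] pointing down, gripper open.
Joint ranges: [-176.69, 176.69], [-43.24, 126.21], [12.49, 139.97], [-82, 262], [0, 151.66], [-163.58, 163.58]. Speed limits (degrees/s): [159.86, 159.86, 180, 180, 180, 180].

INTERFACE

Orientations are given as a 3x3 rotation matrix whose columns are the frame's x, y, z axes.
In Python, from rig import * gives the robot as it stands.
- The arm moves only by the tool play_rows, never from a script. Its argument "rows" is a list that holds one entry, the list of rows, each a list of 7 numbers: the shift along the tool's x, y, z in m, then the turn, a rotation vector about the tool's x, y, z in degrees, then the finger opening in m, from 0 to 0.087. A call has 1 to 12 rows; each row is the pose to reach, as a shift and turn from the pose commanded when the call began, along the tool's axes at that moment; what a row does not reach only later rows make up. A row lasts 1/10 s, in which the tool goes at most 50 mm and 8.59 degrees, less where a joint would pass 70% of its speed; a pose out of reach is approached as far as the arm can. A call with a gripper value outside its range is refused whole. The fingers move at their own pace and stop on an object; the grip force is fixed at half the most. Time passes only in rows, so rows that repeat a pose let the fingers close. It gives the time, the measured TCP pose, the force and the opening at its end, in the units of the state.
- read_state(): the state, without advancing time (a new reading comes with each control period).
- capture(name): name is "scene" or "top" or "wrist"; returns a dict with "pixels" (400x640x3 uint8, red, green, blue), "intrinsics" (3x3 intrinsics, pixels), "rvec" (rotation vector, rad) and "tvec" (3), from world to camera coordinates, as OpenCV has them. Camera axes: x right, y down, z forward; pixel columns grow to the right and rows downward; lengths in m; the calibration is good to about 2 mm. The wrist camera is an equidistant fisheye: a pixel r from the principal point sees the ray r / f radians off the axis. A picture is of the moment at which its call begins. There is no depth.
- hand_in(): hands the job in, once; it reports no verdict.
Trained networks look in the newest picture that a camera, given by its name, has taken for a name from the list of things; names that differ only in an ending like _2 or _b are one class to them, and where a whole thing is asked for, a point or a joint stands for the part that bears it (a point fixed in the world has none). Each returns a list of dicts, best first, with "p" (0 to 1); they miss things now and then, are a little off and sometimes report something else, mostly with a low value. They report only what shows in the picture. A call takes as long as a camera call. They do not tell look-alikes from the thing itself.
- trace(camera, target): "mask" (400x640 bool, what is visible of it) and "at" ([column, row] in pixels, amid what is visible of it).
The state is a dict: "time_s": time; "joint_positions": joint angles; "qvel": joint speeds; "tau": joint torques, N m; "position": TCP position; "tcp_rot": TCP orientation; "force": force on the tool from outside, world axes, zero at the start; "moment": the same for the moment, N m; "opening": opening from 0.0 (shut) to 1.0 (fully open).
Only numpy, scipy, OpenCV 4.12 (cv2) and the standard library are available. Lean on these libraries where they do the work, as an engineer would, in place of code of your own. Each camera call takes 0.05 s, during which the arm holds its last target.

TASK

On the accordion maker's bench, lay brass test bars flat on the spring tester's pan, setting each down gently rather than dropping it, until the pan rests with its red pointer inside the green band, never forcing the pan down to its bottom stop. Then lock the tester by pushing the orange centre pin of its rivet flush. Leave unused bars on their board and do not disturb the pliers, jar, screwdriver and brush.

Things in the scene. Friction and masses are not known exactly. Their poses are not given: they have to be found in the camera images.
- tester: the spring tester, fixed: grey base 285 x 200 mm (x, y), top face 45 mm above the bench. Origin on the bench under the base, +x towards its white scale plate, z up. In this frame: pan centre at x = +30 mm, y = 0; rivet at x = -115 mm, y = 0; white scale plate at x = +118 mm, 64 mm wide in y, up to 195 mm high, with a 16 mm tall green band. Yaw varies.
- pan_top (a point): centre of the upper face of the sprung aluminium pan, 140 mm (x) x 230 mm (y), 6 mm thick, a 4 mm high rim only along its two 230 mm edges. Axes as the tester's. It moves straight down under load and never tilts. It is 180 mm above the bench when unsprung and lower by the pan joint's value.
- pan (a joint): how far the pan has sunk, m: 0 top, 0.080 bottom stop. The red pointer at the pan's edge (level with the pan) is within the green band from 0.048 to 0.064. Spring 353 N/m with a damper (45 N s/m), settles in about 1 s; empty it rests at 0.017 to 0.029 (its own weight differs each time). Each bar sinks it by 10.5 to 14.5 mm: the bars look alike but weigh differently. A bar let go even 10 mm above the pan jolts it; set down in contact it sinks smoothly.
- pin (a joint): how far the rivet's centre pin has been pushed in, m: 0 stands 10 mm proud of its flange, 0.010 flush (starts at 0 to 0.002). It stays where it is left; it slides at about 8 to 12 N of push and then stops hard.
- pin_top (a point): centre of the top of the orange centre pin (22 mm diameter) of the black push rivet (44 mm flange, its face 50 mm above the bench) on the robot's side of the tester's base; pushed straight down.
- board: fixed felt-covered wooden board 150 x 270 mm (x, y) on which the bars lie side by side along its x axis, about 62 mm apart in y; felt face 8 mm above the bench; 16 mm high wooden strips along its two 270 mm edges. Origin on the bench under its centre.
- bar0_center (a point): brass test bar 0, 90 x 22 x 30 mm (along its x, y, z), with two dark grooves, about 0.38 to 0.52 kg; this is its centre, 15 mm above its underside. Loose.
- bar1_center (a point): brass test bar 1, 90 x 22 x 30 mm (along its x, y, z), with two dark grooves, about 0.38 to 0.52 kg; this is its centre, 15 mm above its underside. Loose.
- bar2_center (a point): brass test bar 2, 90 x 22 x 30 mm (along its x, y, z), with two dark grooves, about 0.38 to 0.52 kg; this is its centre, 15 mm above its underside. Loose.
- bar3_center (a point): brass test bar 3, 90 x 22 x 30 mm (along its x, y, z), with two dark grooves, about 0.38 to 0.52 kg; this is its centre, 15 mm above its underside. Loose.
- pliers: loose pliers with black grips, 145 mm long, lying on the bench between board and tester; bystander, origin on the bench near the pivot
- screw_jar: loose amber jar 52 mm in diameter, 70 mm high; bystander, origin under its centre
- driver: loose red screwdriver 180 mm long lying on the bench; bystander
- brush: loose brush with a wooden handle, 170 mm long, lying on the bench; bystander
There are look-alikes about, which are no part of the job. Leave any blue or purple look-alike of the part that bears bar2_center alone.

How it is judged:
By the outcome, as a careful person would: the job done as asked, in the order asked, and still so for the second after the job is handed in, with the robot touching nothing.
It also fails if it takes over 72 s, if anything falls off the work surface, if the arm or the gripper's body presses on something with over 40 N, if the wrist force passes 120 N, or if a joint passes its speed limit or range.

## Working session

There is one attempt and no reset: what is moved stays moved. The work goes in short steps, Python scripts to look and compute and a tool call to move; the robot and the scene stay as the last step left them, time stands still between calls to the robot, and variables do not carry over. Pictures are saved under pics/ and viewed, and the job is handed in when it is done.

Besides the shell and the picture viewer there is one more tool, called after ">>>" as name([rows], argument=value, ...), one row to a line, values as JSON. play_rows: Moves the arm, as the interface text tells. Its arguments: {"type":"object","properties":{"rows":{"type":"array"}},"required":["rows"]}

```bash
ls; mkdir -p pics; python3 - <<'E'
from rig import *
import cv2
for n in ["scene","top","wrist"]:
    c=capture(n); cv2.imwrite(f"pics/{n}0.png",c["pixels"][:,:,::-1])
    print(n,c["intrinsics"],c["rvec"],c["tvec"])
    for t in ["tester","pan_top","pin_top","board","bar0_center","pliers","screw_jar","driver","brush"]:
        print(t,[(round(d["p"],2),[int(v) for v in d["at"]],int(d["mask"].sum())) for d in trace(n,t)][:7])
print(read_state())
E
```

```text
pics
scene [[506.12280874   0.         318.21936324]
 [  0.         506.12280874 204.02825648]
 [  0.           0.           1.        ]] [ 1.07248081  2.34375763 -1.04600308] [ 0.27614197 -0.19083082  1.79600499]
tester [(0.8, [225, 194], 6876)]
pan_top [(0.79, [223, 173], 2558)]
pin_top [(0.24, [348, 275], 2891)]
board [(0.8, [344, 275], 2891)]
bar0_center [(0.67, [317, 242], 424)]
pliers [(0.91, [292, 226], 327)]
screw_jar [(0.95, [322, 209], 404), (0.36, [290, 229], 330)]
driver [(0.87, [409, 233], 328)]
brush [(0.52, [278, 155], 381)]
top [[435.6764491    0.         323.11975976]
 [  0.         435.6764491  201.14075253]
 [  0.           0.           1.        ]] [ 2.19563053 -2.13064246  0.12734972] [0.05242374 0.52161987 1.41605571]
tester [(0.59, [412, 183], 6206), (0.22, [294, 190], 188)]
pan_top [(0.8, [412, 167], 3443)]
pin_top []
board [(0.63, [288, 187], 2528), (0.32, [337, 228], 184)]
bar0_center [(0.69, [293, 190], 175), (0.5, [312, 195], 203)]
pliers [(0.69, [347, 198], 290)]
screw_jar [(0.62, [337, 229], 204)]
driver [(0.8, [260, 255], 206), (0.65, [278, 185], 187)]

[... 501 characters left out ...]
  8.20894497e+01,  3.26483258e-04,
        6.76892976e+01, -1.02286857e+01]), 'qvel': array([ 0.1499199 , -0.0002873 , -0.15735837,  0.06399676,  0.02585737,
        0.00715129]), 'tau': array([-1.26833824e-03, -4.40002012e+01, -1.76981735e+01,  6.32400275e-02,
        5.05642989e-02, -9.59194153e-06]), 'position': array([0.19228329, 0.59464484, 0.22254077]), 'tcp_rot': array([[-2.15683276e-05, -9.51480171e-01,  3.07710064e-01],
       [-2.91355063e-05,  3.07710064e-01,  9.51480171e-01],
       [-9.99999999e-01,  1.15565475e-05, -3.43586480e-05]]), 'force': array([-0.19974065,  0.0582483 ,  0.32144065]), 'moment': array([-0.01346865,  0.02312147,  0.03996931]), 'opening': 1.0014863428929117}
```

View images.

```bash
python3 - <<'E'
import cv2
for n,(x0,y0,x1,y1) in {"scene":(130,100,450,340),"top":(230,80,500,300)}.items():
    i=cv2.imread(f"pics/{n}0.png")[y0:y1,x0:x1]
    s=800/(x1-x0); i=cv2.resize(i,None,fx=2.5 if n=="scene" else 2.7,fy=2.5 if n=="scene" else 2.7,interpolation=cv2.INTER_CUBIC)
    print(i.shape); cv2.imwrite(f"pics/{n}0c.png",i)
E
```

```text
(600, 800, 3)
(594, 729, 3)
```

View pics/scene0c.png

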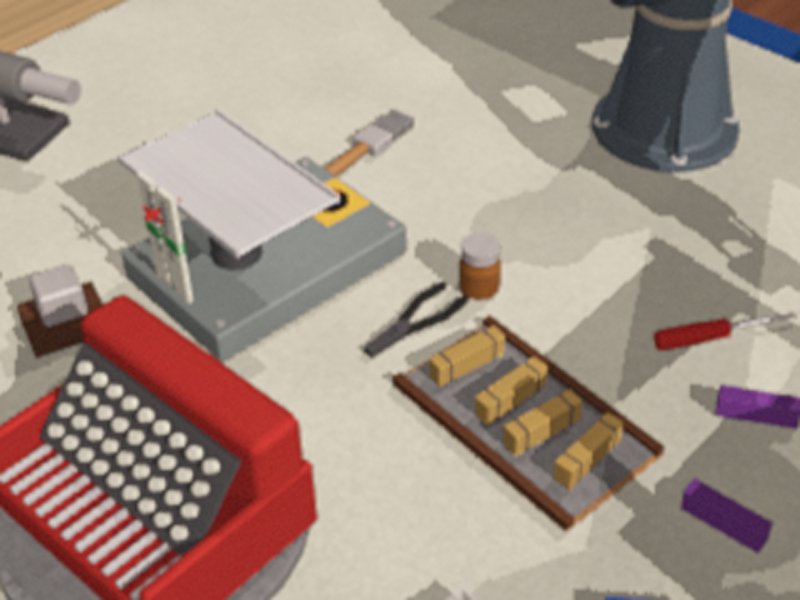

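View pics/top0c.png

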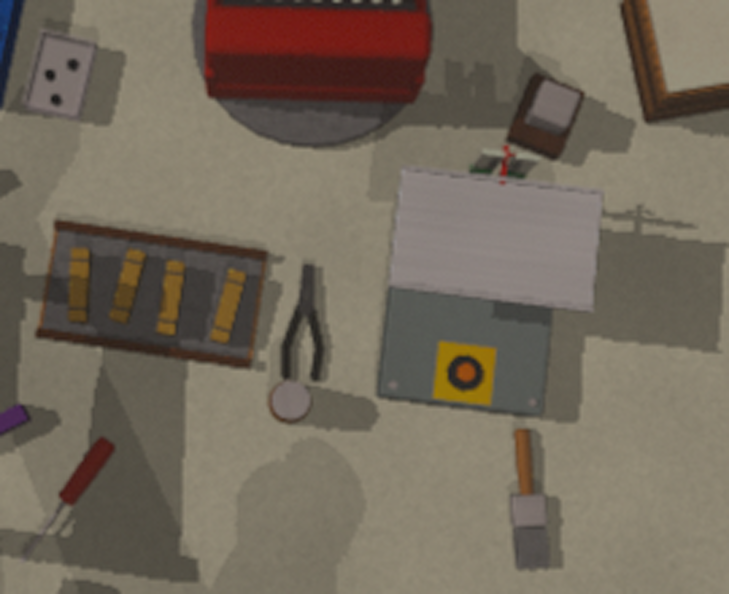

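View pics/wrist0.png

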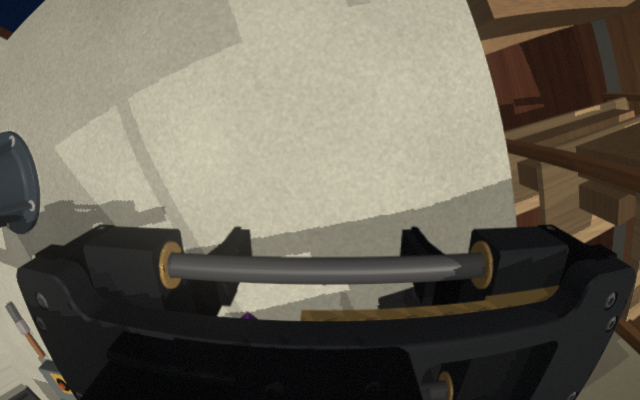

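```bash
cat > g.py <<'E'
import numpy as np,cv2
CAL={"scene":([506.12280874,318.21936324,204.02825648],[1.07248081,2.34375763,-1.04600308],[0.27614197,-0.19083082,1.79600499]),
"top":([435.6764491,323.11975976,201.14075253],[2.19563053,-2.13064246,0.12734972],[0.05242374,0.52161987,1.41605571])}
def RT(n):
    k,r,t=CAL[n]; return np.array([[k[0],0,k[1]],[0,k[0],k[2]],[0,0,1]]),cv2.Rodrigues(np.array(r))[0],np.array(t)
def toworld(n,px,z):
    K,R,t=RT(n); d=R.T@np.linalg.inv(K)@np.array([px[0],px[1],1.]); o=-R.T@t
    return o+d*(z-o[2])/d[2]
def proj(n,P):
    K,R,t=RT(n); p=K@(R@np.array(P)+t); return p[:2]/p[2]
E
python3 - <<'E'
from g import *
for n,z in (("top",.030),("scene",.030)):
    i=cv2.imread(f"pics/{n}0.png"); h=cv2.cvtColor(i,cv2.COLOR_BGR2HSV)
    m=((h[...,0]>14)&(h[...,0]<28)&(h[...,1]>110)&(h[...,2]>60)).astype(np.uint8)
    c,l,s,ce=cv2.connectedComponentsWithStats(m)
    for k in range(1,c):
        if s[k,4]>40:
            ys,xs=np.where(l==k); P=np.array([toworld(n,(x,y),.038 if n=="top" else z)[:2] for x,y in zip(xs,ys)])
            r=cv2.minAreaRect(P.astype(np.float32)*1000)
            w,v=np.linalg.eigh(np.cov(P.T)); 
            print(n,s[k,:].tolist(),P.mean(0).round(4),"ang",np.degrees(np.arctan2(v[1,1],v[0,1])).round(1),[np.round(a,1) for a in r])
def cr(x,y):return (x/2.7+230,y/2.7+80)
print("pin",toworld("top",(cr(466,371)),.06), "flange",toworld("top",cr(466,371),.05))
print("base near corners",toworld("top",cr(378,395),.045),toworld("top",cr(545,414),.045),"L",toworld("top",cr(388,288),.045))
for z in (.15,.156,.16): print("pan",z,[toworld("top",cr(*p),z)[:2].round(3) for p in((401,169),(603,190),(592,310),(390,287))])
print("scene pin",toworld("scene",(340/2.5+130,200/2.5+100),.055))
K,R,t=RT("top");print(-R.T@t); K,R,t=RT("scene");print(-R.T@t)
print("jar",toworld("top",cr(291,400),.07),"board",[toworld("top",cr(*p),.016)[:2].round(3) for p in((55,222),(267,252),(250,365),(38,335))])
print("pliers",[toworld("top",cr(*p),.01)[:2].round(3) for p in((309,265),(287,376),(318,378))])
E
```

```text
top [530, 0, 110, 104, 6487] [ 1.0904 -0.8825] ang -153.0 [array([1079.7, -817.5]), array([375.5, 381.7]), np.float64(86.9)]
top [590, 117, 50, 11, 393] [ 0.8165 -0.9016] ang 90.9 [array([ 813.2, -908.5]), array([166.2,  34.6]), np.float64(88.3)]
top [0, 151, 6, 51, 167] [0.5948 1.1378] ang -176.6 [array([ 571.7, 1132. ]), array([168.4,  16.6]), np.float64(6.6)]
top [605, 157, 29, 151, 3099] [ 0.4381 -0.9045] ang 179.4 [array([ 452. , -902.9]), array([492.4,  72.8]), np.float64(0.1)]
top [3, 165, 63, 79, 3500] [0.4931 1.0062] ang -160.9 [array([ 482. , 1020.9]), array([255.4, 191.2]), np.float64(0.3)]
top [255, 172, 8, 27, 179] [0.5664 0.2829] ang 179.6 [array([566.4, 283. ]), array([22.7, 87.8]), np.float64(89.2)]
top [271, 172, 13, 28, 184] [0.5671 0.2229] ang 167.4 [array([566.8, 223.4]), array([23.3, 90.4]), np.float64(76.5)]
top [288, 176, 11, 28, 189] [0.5533 0.1693] ang 173.5 [array([553.8, 169.5]), array([23.4, 91.1]), np.float64(82.7)]
top [66, 179, 12, 25, 243] [0.5291 0.9008] ang 180.0 [array([527.7, 901.1]), array([35. , 80.7]), np.float64(88.5)]
top [308, 180, 13, 27, 18
[... 2448 characters left out ...]
7115412 -0.09725369  0.045     ]
pan 0.15 [array([ 0.693, -0.098]), array([ 0.676, -0.329]), array([ 0.537, -0.316]), array([ 0.556, -0.087])]
pan 0.156 [array([ 0.692, -0.097]), array([ 0.674, -0.327]), array([ 0.536, -0.314]), array([ 0.555, -0.086])]
pan 0.16 [array([ 0.691, -0.096]), array([ 0.673, -0.326]), array([ 0.536, -0.313]), array([ 0.555, -0.086])]
scene pin [ 0.4718068  -0.17507778  0.055     ]
[0.35384671 0.06932255 1.46630017]
[1.3108298  0.73115981 1.04184226]
jar [0.42953758 0.01856856 0.07      ] board [array([0.646, 0.318]), array([0.616, 0.051]), array([0.474, 0.068]), array([0.504, 0.332])]
pliers [array([ 0.603, -0.002]), array([0.462, 0.022]), array([ 0.461, -0.016])]
```

```bash
python3 - <<'E'
from g import *
i=cv2.imread("pics/scene0.png")[150:240,165:255]
cv2.imwrite("pics/sc_scale.png",cv2.resize(i,None,fx=6.6,fy=6.6,interpolation=cv2.INTER_NEAREST))
yaw=np.radians(-4.8);o=np.array([.586,-.201,0]);R=np.array([[np.cos(yaw),-np.sin(yaw),0],[np.sin(yaw),np.cos(yaw),0],[0,0,1]])
for q in (.017,.023,.029,.048,.064):
    z=.18-q
    print(q,"edge far-left,right,near", [proj("scene",o+R@np.array(p)).round(1).tolist() for p in((.1,.115,z),(.1,-.115,z),(-.04,-.115,z),(-.04,.115,z),(.118,0,z-.003))])
print([proj("scene",o+R@np.array(p)).round(1).tolist() for p in((.118,.032,.195),(.118,-.032,.195),(-.1425,.1,.045),(.1425,.1,.045),(.1425,-.1,.045))])
E
```

```text
0.017 edge far-left,right,near [[225.5, 200.5], [176.7, 162.4], [216.6, 143.2], [266.2, 177.6], [194.7, 184.3]]
0.023 edge far-left,right,near [[225.7, 202.2], [177.1, 164.1], [216.8, 144.9], [266.3, 179.3], [195.0, 186.0]]
0.029 edge far-left,right,near [[226.0, 203.9], [177.4, 165.8], [217.1, 146.5], [266.4, 181.0], [195.3, 187.7]]
0.048 edge far-left,right,near [[226.7, 209.2], [178.5, 171.0], [217.8, 151.6], [266.7, 186.2], [196.3, 193.0]]
0.064 edge far-left,right,near [[227.3, 213.6], [179.4, 175.3], [218.4, 155.9], [267.0, 190.6], [197.2, 197.4]]
[[199.7, 179.6], [186.1, 169.0], [290.6, 191.2], [214.2, 237.2], [174.0, 202.6]]
```

View pics/sc_scale.png

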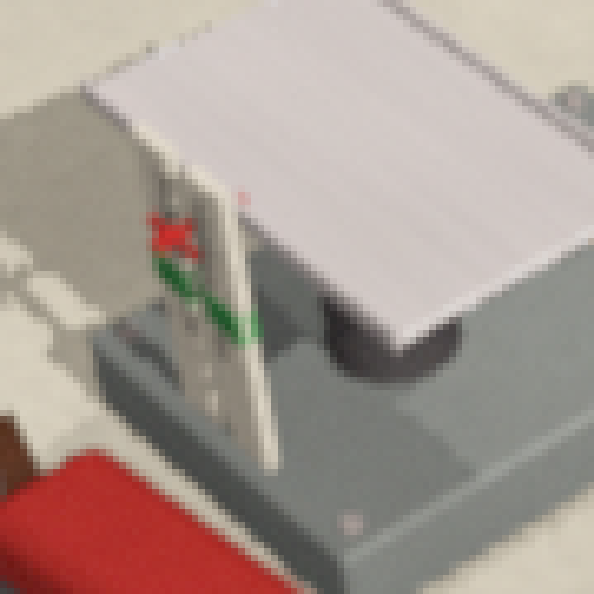

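```bash
cat > plan.py <<'E'
from rig import read_state
from g import *
def plan(x,y,z,jaw):
    """shift/turn from current measured pose to TCP (x,y,z), jaw axis heading deg"""
    s=read_state(); R=s["tcp_rot"]; p=s["position"]
    a=np.radians(jaw); zz=np.array([np.cos(a),np.sin(a),0]); xx=np.array([0,0,-1.]); T=np.column_stack([xx,np.cross(zz,xx),zz])
    rv=np.degrees(cv2.Rodrigues(R.T@T)[0].ravel())
    print("t",s["time_s"],"pos",p.round(4),"F",s["force"].round(2),"open",round(s["opening"],3),"jaw",np.degrees(np.arctan2(R[1,2],R[0,2])).round(2))
    print("shift",(R.T@(np.array([x,y,z])-p)).round(4),"turn",rv.round(2))
E
python3 -c "
from plan import *
plan(.545,.0988,.12,90-13.4)"
```

```text
t 1.5 pos [0.1923 0.5946 0.2225] F [-0.2   0.06  0.32] open 1.001 jaw 72.08
shift [ 0.1025 -0.4882 -0.3632] turn [-4.52 -0.   -0.  ]
```

>>> play_rows([
  [[0,-0.04,-0.03,0,0,0,0.04],[0.01,-0.08,-0.06,-1,0,0,0.04],[0.02,-0.12,-0.09,-2,0,0,0.04],[0.03,-0.16,-0.12,-3,0,0,0.04],[0.04,-0.2,-0.15,-4,0,0,0.04],[0.05,-0.24,-0.18,-4.5,0,0,0.04],[0.06,-0.28,-0.21,-4.5,0,0,0.04],[0.07,-0.32,-0.24,-4.5,0,0,0.04],[0.08,-0.36,-0.27,-4.5,0,0,0.04],[0.09,-0.4,-0.3,-4.5,0,0,0.04],[0.1,-0.44,-0.33,-4.5,0,0,0.04],[0.1025,-0.488,-0.363,-4.5,0,0,0.04]],
])

```text
time_s: 2.7
position: [0.5342, 0.1116, 0.1204]
tcp_rot: [[-0.002, -0.973, 0.233], [0.0, 0.233, 0.973], [-1.0, 0.002, -0.0]]
force: [0.2, 1.2, 0.5]
opening: 0.461
```

>>> play_rows([
  [[0,0,0,0,0,0,0.04],[0,0,0,0,0,0,0.04],[0,0,0,0,0,0,0.04]],
])

```text
time_s: 3.0
position: [0.5329, 0.1141, 0.1212]
tcp_rot: [[-0.001, -0.973, 0.232], [0.0, 0.232, 0.973], [-1.0, 0.001, -0.0]]
force: [0.2, 0.5, 1.2]
opening: 0.457
```

```bash
python3 -c "
from plan import *
from rig import *
plan(.545,.0988,.014,90-13.4)
for n in ('wrist','top'):
  c=capture(n); i=c['pixels'][:,:,::-1]
  if n=='top': i=cv2.resize(i[140:260,230:430],None,fx=4,fy=4,interpolation=2)
  cv2.imwrite(f'pics/{n}1.png',i)
"
```

```text
t 3.0 pos [0.5329 0.1141 0.1212] F [0.16 0.46 1.22] open 0.457 jaw 76.6
shift [ 0.1072 -0.0154 -0.0121] turn [-0.   -0.   -0.08]
```

View pics/wrist1.png

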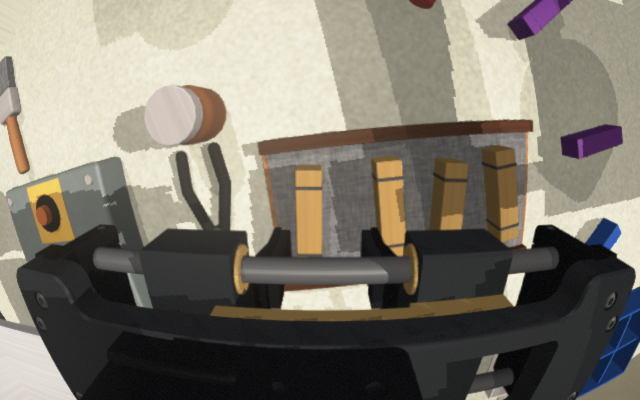

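View pics/top1.png

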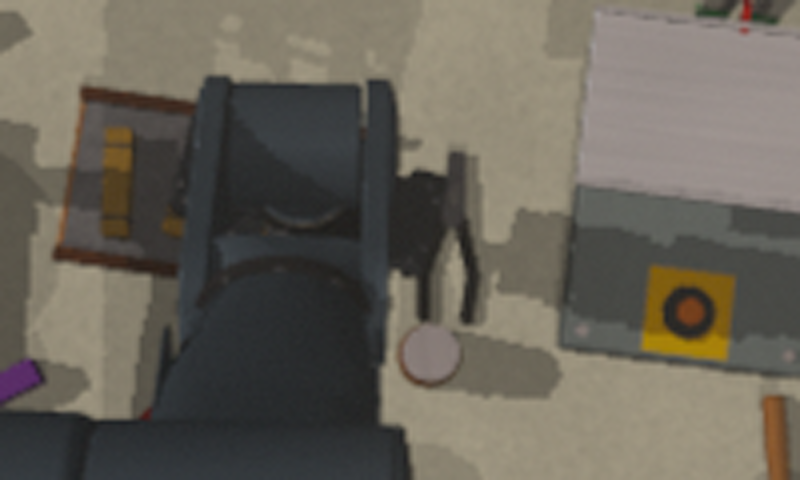

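```bash
cat >> g.py <<'E'
def fish(c,px,z):
    K=c["intrinsics"];R=cv2.Rodrigues(np.array(c["rvec"]))[0];t=np.array(c["tvec"]).ravel()
    d=np.array([px[0]-K[0,2],px[1]-K[1,2]]);r=np.hypot(*d);th=r/K[0,0]
    v=np.array([*(np.sin(th)*d/r),np.cos(th)]);v=R.T@v;o=-R.T@t
    return o+v*(z-o[2])/v[2]
E
python3 -c "
from plan import *
from rig import *
c=capture('wrist')
for px in ((309,167),(310,187),(309,245),(297,167),(322,168),(386,160),(390,180),(450,161),(500,150)): print(px,fish(c,px,.038).round(4))
a=np.radians(-13.4);print(np.array([.545,.0988])-.045*np.array([np.cos(a),np.sin(a)]))
"
```

```text
(309, 167) [0.4995 0.1099 0.038 ]
(310, 187) [0.5157 0.1067 0.038 ]
(309, 245) [0.5652 0.0933 0.038 ]
(297, 167) [0.4973 0.1005 0.038 ]
(322, 168) [0.5028 0.1198 0.038 ]
(386, 160) [0.508  0.1717 0.038 ]
(390, 180) [0.5249 0.1718 0.038 ]
(450, 161) [0.5203 0.2263 0.038 ]
(500, 150) [0.5203 0.2773 0.038 ]
[0.50122509 0.10922866]
```

>>> play_rows([
  [[0,-0.0154,-0.0121,0,0,0,0.04],[0.03,-0.0154,-0.0121,0,0,0,0.04],[0.06,-0.0154,-0.0121,0,0,0,0.04],[0.09,-0.0154,-0.0121,0,0,0,0.04],[0.107,-0.0154,-0.0121,0,0,0,0.04],[0.107,-0.0154,-0.0121,0,0,0,0.04],[0.107,-0.0154,-0.0121,0,0,0,0.04],[0.107,-0.0154,-0.0121,0,0,0,0.04]],
])

```text
time_s: 3.95
position: [0.5474, 0.0981, 0.0154]
tcp_rot: [[0.003, -0.973, 0.232], [-0.0, 0.232, 0.973], [-1.0, -0.003, 0.0]]
force: [0.8, -0.3, 0.6]
opening: 0.458
```

>>> play_rows([
  [[0,0,0,0,0,0,0.015],[0,0,0,0,0,0,0.01],[0,0,0,0,0,0,0.01],[0,0,0,0,0,0,0.01],[0,0,0,0,0,0,0.01],[0,0,0,0,0,0,0.01]],
])

```text
time_s: 4.55
position: [0.5465, 0.0977, 0.015]
tcp_rot: [[0.001, -0.973, 0.232], [-0.001, 0.232, 0.973], [-1.0, -0.001, -0.0]]
force: [-1.7, -2.9, 5.4]
opening: 0.248
```

>>> play_rows([
  [[-0.01,0,0,0,0,0,0.01],[-0.03,0,0,0,0,0,0.01],[-0.06,0,0,0,0,0,0.01],[-0.09,0,0,0,0,0,0.01],[-0.13,0,0,0,0,0,0.01],[-0.17,0,0,0,0,0,0.01],[-0.21,0,0,0,0,0,0.01],[-0.23,0,0,0,0,0,0.01],[-0.23,0,0,0,0,0,0.01],[-0.23,0,0,0,0,0,0.01]],
])

```text
time_s: 5.55
position: [0.5449, 0.0984, 0.2434]
tcp_rot: [[-0.002, -0.973, 0.232], [0.0, 0.232, 0.973], [-1.0, 0.002, -0.0]]
force: [0.5, 0.2, -4.3]
opening: 0.249
```

```bash
cat > tp.py <<'E'
from plan import *
YAW=-4.8; O=np.array([.586,-.201]); 
def tw(x,y): 
    a=np.radians(YAW); return O+np.array([np.cos(a)*x-np.sin(a)*y,np.sin(a)*x+np.cos(a)*y])
E
python3 -c "
from tp import *
p=tw(.018,0.065); print(p)
plan(*p,.245,90-4.8)"
```

```text
[ 0.60937593 -0.13773417]
t 5.55 pos [0.5449 0.0984 0.2434] F [ 0.48  0.22 -4.29] open 0.249 jaw 76.58
shift [-0.0019 -0.1175 -0.2147] turn [-8.62  0.   -0.12]
```

>>> play_rows([
  [[0,-0.02,-0.03,-1,0,0,0.01],[0,-0.037,-0.067,-3,0,0,0.01],[0,-0.055,-0.1,-5,0,0,0.01],[0,-0.075,-0.135,-7,0,0,0.01],[0,-0.093,-0.17,-8.6,0,0,0.01],[0,-0.108,-0.2,-8.6,0,0,0.01],[0,-0.1175,-0.215,-8.6,0,0,0.01],[0,-0.1175,-0.215,-8.6,0,0,0.01],[0,-0.1175,-0.215,-8.6,0,0,0.01],[0,-0.1175,-0.215,-8.6,0,0,0.01],[0,-0.1175,-0.215,-8.6,0,0,0.01],[0,-0.1175,-0.215,-8.6,0,0,0.01]],
])

```text
time_s: 6.75
position: [0.6104, -0.1369, 0.2444]
tcp_rot: [[-0.0, -0.997, 0.082], [0.0, 0.082, 0.997], [-1.0, 0.0, 0.0]]
force: [-0.2, 0.4, -4.2]
opening: 0.25
```

```bash
python3 -c "
from tp import *
from rig import *
p=tw(.018,0.065)
F=[]
for n in ('scene','wrist','top'):
  c=capture(n); i=c['pixels'][:,:,::-1]
  if n=='scene': i=cv2.resize(i[120:240,150:310],None,fx=5,fy=5,interpolation=2)
  cv2.imwrite(f'pics/{n}2.png',i); F.append(read_state()['force'][2].round(2))
print(F)
plan(*p,.172,90-4.8)
"
```

```text
[np.float64(-3.81), np.float64(-4.0), np.float64(-5.15)]
t 6.9 pos [ 0.6105 -0.1377  0.2445] F [-0.27  0.24 -5.15] open 0.247 jaw 85.22
shift [ 0.0725  0.0012 -0.0002] turn [ 0.02 -0.    0.02]
```

View pics/scene2.png

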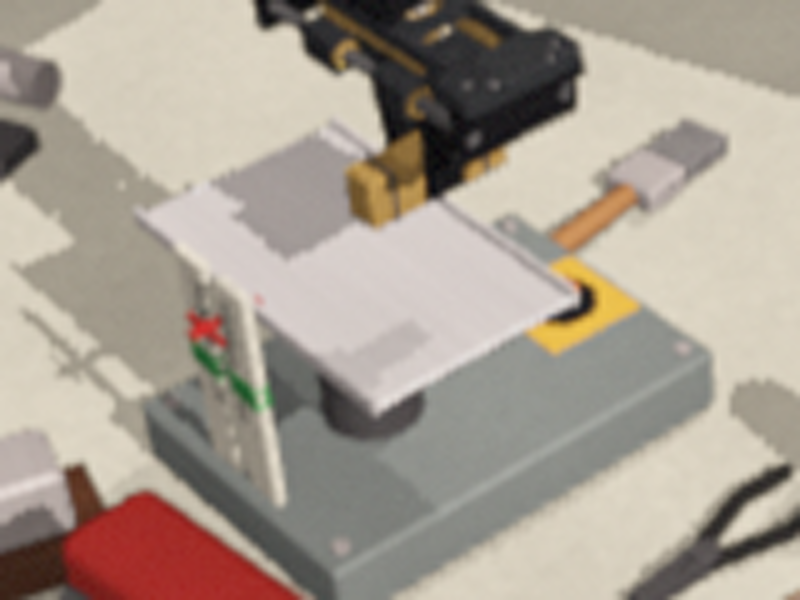

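View pics/wrist2.png

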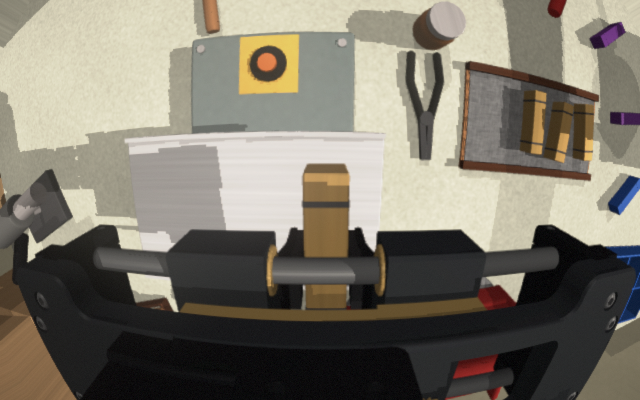

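>>> play_rows([
  [[0.02,0.001,0,0,0,0,0.01],[0.04,0.001,0,0,0,0,0.01],[0.06,0.001,0,0,0,0,0.01],[0.07,0.001,0,0,0,0,0.01],[0.072,0.001,0,0,0,0,0.01],[0.072,0.001,0,0,0,0,0.01]],
])

```text
time_s: 7.5
position: [0.6099, -0.1383, 0.1725]
tcp_rot: [[0.0, -0.996, 0.084], [-0.0, 0.084, 0.996], [-1.0, -0.0, -0.0]]
force: [0.2, -0.4, -3.4]
opening: 0.255
```

>>> play_rows([
  [[0.002,0,0,0,0,0,0.01],[0.004,0,0,0,0,0,0.01],[0.006,0,0,0,0,0,0.01],[0.006,0,0,0,0,0,0.01]],
])

```text
time_s: 7.9
position: [0.6096, -0.1382, 0.1664]
tcp_rot: [[0.0, -0.996, 0.084], [-0.0, 0.084, 0.996], [-1.0, -0.0, -0.0]]
force: [0.7, -0.3, -3.3]
opening: 0.249
```

>>> play_rows([
  [[0.002,0,0,0,0,0,0.01],[0.004,0,0,0,0,0,0.01],[0.006,0,0,0,0,0,0.01],[0.006,0,0,0,0,0,0.01]],
])

```text
time_s: 8.3
position: [0.6097, -0.1382, 0.1602]
tcp_rot: [[0.0, -0.996, 0.084], [-0.0, 0.084, 0.996], [-1.0, -0.0, -0.0]]
force: [-0.6, -0.4, -1.1]
opening: 0.246
```

>>> play_rows([
  [[0.002,0,0,0,0,0,0.01],[0.004,0,0,0,0,0,0.01],[0.005,0,0,0,0,0,0.01],[0.005,0,0,0,0,0,0.01]],
])

```text
time_s: 8.7
position: [0.6098, -0.1383, 0.1553]
tcp_rot: [[0.0, -0.996, 0.084], [-0.0, 0.084, 0.996], [-1.0, -0.0, -0.0]]
force: [-0.5, -0.9, 1.2]
opening: 0.252
```

>>> play_rows([
  [[0,0,0,0,0,0,0.04],[0,0,0,0,0,0,0.04],[0,0,0,0,0,0,0.04],[-0.03,0,0,0,0,0,0.04],[-0.06,0,0,0,0,0,0.04],[-0.09,0,0,0,0,0,0.04],[-0.09,0,0,0,0,0,0.04]],
])

```text
time_s: 9.4
position: [0.6124, -0.1393, 0.2503]
tcp_rot: [[0.01, -0.996, 0.084], [-0.004, 0.084, 0.996], [-1.0, -0.01, -0.003]]
force: [0.6, -0.5, 0.9]
opening: 0.457
```

```bash
python3 -c "
from tp import *
from rig import *
c=capture('scene'); i=c['pixels'][:,:,::-1]
cv2.imwrite('pics/scene3raw.png',i)
i=cv2.resize(i[120:240,150:310],None,fx=5,fy=5,interpolation=2)
cv2.imwrite(f'pics/scene3.png',i)
plan(.5535,.1694,.245,90-6.8)
"
```

```text
t 9.45 pos [ 0.611  -0.1387  0.2478] F [0.14 0.31 0.4 ] open 0.458 jaw 85.18
shift [0.0018 0.0832 0.3022] turn [ 1.98 -0.1   0.32]
```

View pics/scene3.png

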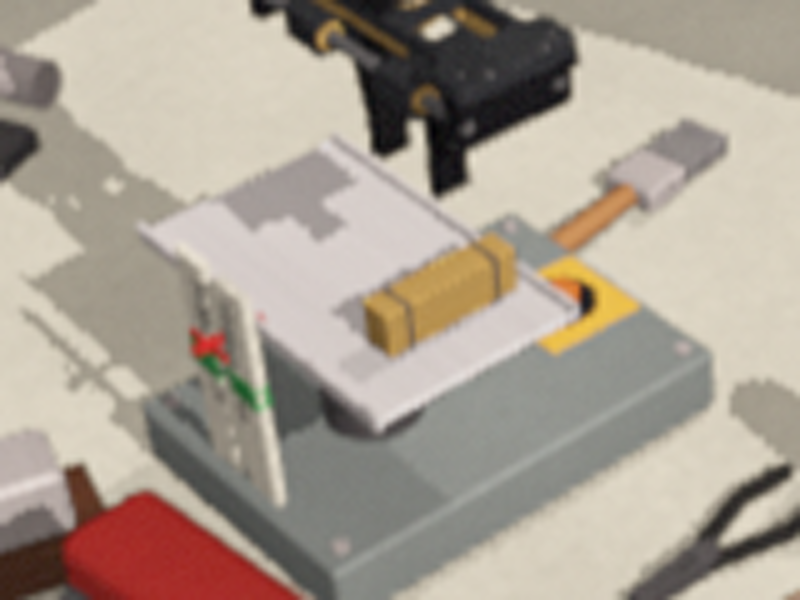

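>>> play_rows([
  [[0,0.01,0.035,0,0,0,0.04],[0,0.021,0.08,0.5,0,0,0.04],[0,0.032,0.12,1,0,0,0.04],[0,0.043,0.16,1.5,0,0,0.04],[0,0.054,0.2,2,0,0,0.04],[0.02,0.065,0.24,2,0,0,0.04],[0.05,0.075,0.275,2,0,0,0.04],[0.08,0.083,0.302,2,0,0,0.04],[0.12,0.083,0.302,2,0,0,0.04],[0.13,0.083,0.302,2,0,0,0.04],[0.13,0.083,0.302,2,0,0,0.04],[0.13,0.083,0.302,2,0,0,0.04]],
])

```text
time_s: 10.65
position: [0.5531, 0.1692, 0.1158]
tcp_rot: [[0.001, -0.993, 0.12], [0.0, 0.12, 0.993], [-1.0, -0.001, 0.0]]
force: [-0.0, 0.3, 0.1]
opening: 0.463
```

```bash
python3 -c "
from tp import *
from rig import *
c=capture('wrist'); cv2.imwrite('pics/wrist3.png',c['pixels'][:,:,::-1])
plan(.5535,.1694,.015,90-6.8)
a=np.radians(-6.8)
# expected near end of the bar in wrist image
K=c['intrinsics'];R=cv2.Rodrigues(np.array(c['rvec']))[0];t=np.array(c['tvec']).ravel()
for d in (-.045,-.03):
  P=np.array([.5535+d*np.cos(a),.1694+d*np.sin(a),.038]);v=R@P+t;th=np.arctan2(np.hypot(v[0],v[1]),v[2]);print(K[:2,2]+K[0,0]*th*v[:2]/np.hypot(v[0],v[1]))
"
```

```text
t 10.7 pos [0.5537 0.1691 0.1166] F [-0.32 -0.74 -0.63] open 0.46 jaw 83.11
shift [0.1016 0.0005 0.0002] turn [-0.09  0.03  0.16]
[324.7378478  150.82595591]
[324.77663761 169.82681902]
```

View pics/wrist3.png

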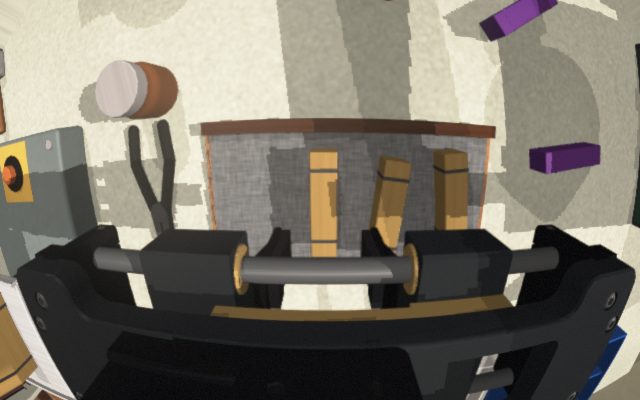

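>>> play_rows([
  [[0.03,0,0,0,0,0,0.04],[0.06,0,0,0,0,0,0.04],[0.09,0,0,0,0,0,0.04],[0.101,0,0,0,0,0,0.04],[0.101,0,0,0,0,0,0.04],[0.101,0,0,0,0,0,0.04],[0.101,0,0,0,0,0,0.01],[0.101,0,0,0,0,0,0.01],[0.101,0,0,0,0,0,0.01],[0.101,0,0,0,0,0,0.01],[0.101,0,0,0,0,0,0.01],[0.101,0,0,0,0,0,0.01]],
])

```text
time_s: 11.9
position: [0.5529, 0.169, 0.0154]
tcp_rot: [[0.001, -0.993, 0.118], [-0.001, 0.118, 0.993], [-1.0, -0.002, -0.001]]
force: [-0.8, -4.3, 5.6]
opening: 0.248
```

>>> play_rows([
  [[-0.01,0,0,0,0,0,0.01],[-0.03,0,0,0,0,0,0.01],[-0.06,0,0,0,0,0,0.01],[-0.09,0,0,0,0,0,0.01],[-0.13,0,0,0,0,0,0.01],[-0.17,0,0,0,0,0,0.01],[-0.21,0,0,0,0,0,0.01],[-0.23,0,0,0,0,0,0.01],[-0.23,0,0,0,0,0,0.01],[-0.23,0,0,0,0,0,0.01]],
])

```text
time_s: 12.9
position: [0.5508, 0.1699, 0.2432]
tcp_rot: [[-0.003, -0.993, 0.119], [0.0, 0.119, 0.993], [-1.0, 0.003, -0.0]]
force: [0.3, -0.3, -6.2]
opening: 0.254
```

```bash
python3 -c "
from tp import *
p=tw(.018,0.0); print(p)
plan(*p,.245,90-4.8)"
```

```text
[ 0.60393687 -0.2025062 ]
t 12.9 pos [0.5508 0.1699 0.2432] F [ 0.26 -0.27 -6.21] open 0.254 jaw 83.19
shift [-0.002  -0.097  -0.3635] turn [-2.01 -0.01 -0.15]
```

>>> play_rows([
  [[0,-0.012,-0.035,0,0,0,0.01],[0,-0.024,-0.08,-1,0,0,0.01],[0,-0.036,-0.125,-2,0,0,0.01],[0,-0.048,-0.17,-2,0,0,0.01],[0,-0.06,-0.215,-2,0,0,0.01],[0,-0.072,-0.26,-2,0,0,0.01],[0,-0.084,-0.305,-2,0,0,0.01],[0,-0.092,-0.34,-2,0,0,0.01],[0,-0.097,-0.363,-2,0,0,0.01],[0,-0.097,-0.363,-2,0,0,0.01],[0,-0.097,-0.363,-2,0,0,0.01],[0,-0.097,-0.363,-2,0,0,0.01]],
])

```text
time_s: 14.1
position: [0.6042, -0.2006, 0.2421]
tcp_rot: [[-0.004, -0.997, 0.083], [0.003, 0.083, 0.997], [-1.0, 0.004, 0.003]]
force: [0.2, 0.4, -6.0]
opening: 0.248
```

```bash
python3 -c "
from tp import *
from rig import *
F=[]
for k in range(6):
  c=capture('scene'); F.append(read_state()['force'][2].round(2))
print(F,np.mean(F))
plan(*tw(.018,0),.160,90-4.8)
"
```

```text
[np.float64(-4.79), np.float64(-5.13), np.float64(-4.8), np.float64(-5.18), np.float64(-4.23), np.float64(-5.44)] -4.928333333333334
t 14.4 pos [ 0.6055 -0.2014  0.2444] F [ 0.03  0.27 -5.44] open 0.25 jaw 85.24
shift [ 0.0844  0.0015 -0.0013] turn [0.04 0.   0.01]
```

>>> play_rows([
  [[0.03,0.001,-0.001,0,0,0,0.01],[0.06,0.001,-0.001,0,0,0,0.01],[0.078,0.001,-0.001,0,0,0,0.01],[0.082,0.001,-0.001,0,0,0,0.01],[0.084,0.001,-0.001,0,0,0,0.01],[0.086,0.001,-0.001,0,0,0,0.01],[0.088,0.001,-0.001,0,0,0,0.01],[0.09,0.001,-0.001,0,0,0,0.01],[0.092,0.001,-0.001,0,0,0,0.01],[0.092,0.001,-0.001,0,0,0,0.01]],
])

```text
time_s: 15.4
position: [0.6048, -0.2034, 0.1526]
tcp_rot: [[0.001, -0.996, 0.084], [-0.001, 0.084, 0.996], [-1.0, -0.001, -0.001]]
force: [-0.4, 0.2, -3.4]
opening: 0.253
```

>>> play_rows([
  [[0.002,0,0,0,0,0,0.01],[0.004,0,0,0,0,0,0.01],[0.006,0,0,0,0,0,0.01],[0.006,0,0,0,0,0,0.01]],
])

```text
time_s: 15.8
position: [0.6048, -0.2034, 0.1463]
tcp_rot: [[0.001, -0.996, 0.084], [-0.001, 0.084, 0.996], [-1.0, -0.001, -0.0]]
force: [1.1, 0.7, -1.2]
opening: 0.25
```

>>> play_rows([
  [[0.001,0,0,0,0,0,0.01],[0.002,0,0,0,0,0,0.01],[0.003,0,0,0,0,0,0.01],[0.003,0,0,0,0,0,0.01]],
])

```text
time_s: 16.2
position: [0.6048, -0.2034, 0.1434]
tcp_rot: [[0.001, -0.996, 0.084], [-0.001, 0.084, 0.996], [-1.0, -0.001, -0.0]]
force: [1.8, -0.5, -0.0]
opening: 0.246
```

Nearly unloaded; a hair more, then release.

>>> play_rows([
  [[0.001,0,0,0,0,0,0.01],[0.001,0,0,0,0,0,0.01],[0.001,0,0,0,0,0,0.04],[0.001,0,0,0,0,0,0.04],[0.001,0,0,0,0,0,0.04],[-0.03,0,0,0,0,0,0.04],[-0.06,0,0,0,0,0,0.04],[-0.1,0,0,0,0,0,0.04],[-0.1,0,0,0,0,0,0.04],[-0.1,0,0,0,0,0,0.04]],
])

```text
time_s: 17.2
position: [0.6044, -0.2032, 0.2443]
tcp_rot: [[0.002, -0.996, 0.084], [-0.001, 0.084, 0.996], [-1.0, -0.002, -0.001]]
force: [-0.2, -0.1, -1.0]
opening: 0.46
```

```bash
python3 -c "
from tp import *
from rig import *
c=capture('scene'); i=c['pixels'][:,:,::-1]
cv2.imwrite('pics/scene4raw.png',i)
i=cv2.resize(i[120:240,150:310],None,fx=5,fy=5,interpolation=2)
cv2.imwrite(f'pics/scene4.png',i)
plan(.567,.223,.245,90-12.8)
"
python3 - <<'E'
from g import *
# vertical sub-pixel shift of the pan's near-left corner region between pictures
a=[cv2.imread(f"pics/{n}.png",0).astype(np.float32) for n in ("scene0","scene3raw","scene4raw")]
for (x0,x1,y0,y1) in ((216,262,172,218),(218,240,190,218),(240,270,172,200)):
  # edge rows: for each column find strongest bright->dark gradient
  for k,i in enumerate(a):
    i=cv2.GaussianBlur(i,(3,3),0.8);g=i[y0:y1-1,x0:x1]-i[y0+1:y1,x0:x1]
    rows=[]
    for c in range(g.shape[1]):
      m=g[:,c].argmax(); 
      s=g[max(m-1,0):m+2,c]; rows.append(y0+m+ (0 if len(s)<3 else .5*(s[0]-s[2])/(s[0]-2*s[1]+s[2]+1e-6)))
    print(x0,k,np.median(rows).round(2))
E
```

```text
t 17.25 pos [ 0.6036 -0.2027  0.2428] F [-0.71 -0.5  -0.87] open 0.463 jaw 85.18
shift [-0.0019  0.0722  0.4211] turn [ 7.98  0.03 -0.08]
216 0 193.92
216 1 196.48
216 2 200.73
218 0 197.89
218 1 200.66
218 2 204.67
240 0 186.19
240 1 189.46
240 2 189.8
```

View pics/scene4.png

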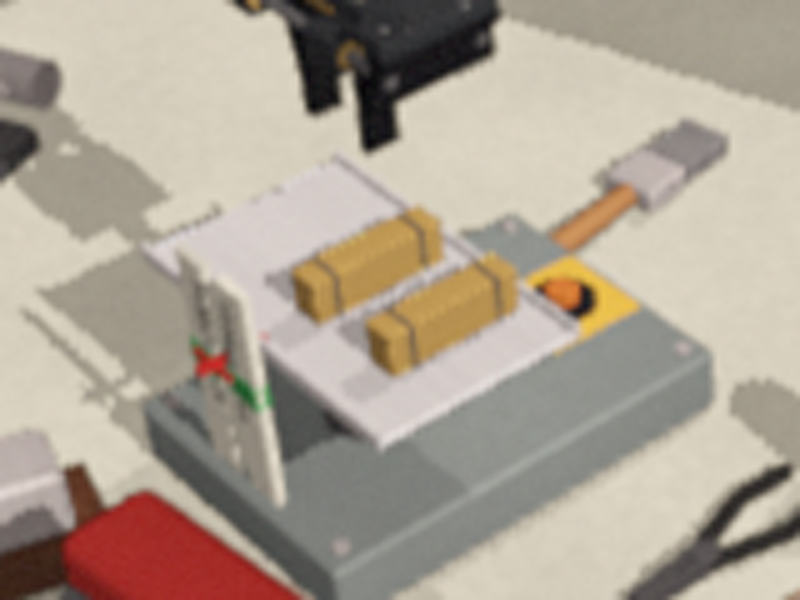

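>>> play_rows([
  [[0,0.006,0.035,0,0,0,0.04],[0,0.013,0.08,1,0,0,0.04],[0,0.02,0.125,2,0,0,0.04],[0,0.028,0.17,3,0,0,0.04],[0,0.036,0.215,4,0,0,0.04],[0,0.044,0.26,5,0,0,0.04],[0.01,0.052,0.305,6,0,0,0.04],[0.03,0.06,0.35,7,0,0,0.04],[0.06,0.067,0.39,8,0,0,0.04],[0.09,0.072,0.421,8,0,0,0.04],[0.12,0.072,0.421,8,0,0,0.04],[0.12,0.072,0.421,8,0,0,0.04]],
])

```text
time_s: 18.45
position: [0.5625, 0.2226, 0.1173]
tcp_rot: [[-0.014, -0.975, 0.22], [-0.003, 0.22, 0.976], [-1.0, 0.013, -0.006]]
force: [-0.7, 0.2, -0.5]
opening: 0.457
```

```bash
python3 -c "
from tp import *
from rig import *
c=capture('wrist'); cv2.imwrite('pics/wrist5.png',c['pixels'][:,:,::-1])
c=capture('top'); cv2.imwrite('pics/top5.png',c['pixels'][:,:,::-1])
c=capture('scene'); cv2.imwrite('pics/scene5.png',c['pixels'][:,:,::-1])
plan(.567,.223,.015,90-12.8)
"
python3 - <<'E'
from g import *
cv2.imwrite("pics/scene5s.png",cv2.resize(cv2.imread("pics/scene5.png")[160:225,170:240],None,fx=8,fy=8,interpolation=2))
i=cv2.imread("pics/top5.png")[120:250,360:470];cv2.imwrite("pics/top5c.png",cv2.resize(i,None,fx=4.5,fy=4.5,interpolation=2))
E
```

```text
t 18.6 pos [0.5682 0.2219 0.1233] F [-0.1   0.55  0.56] open 0.465 jaw 77.14
shift [0.1083 0.0013 0.0009] turn [-0.06 -0.02 -0.03]
```

View pics/wrist5.png

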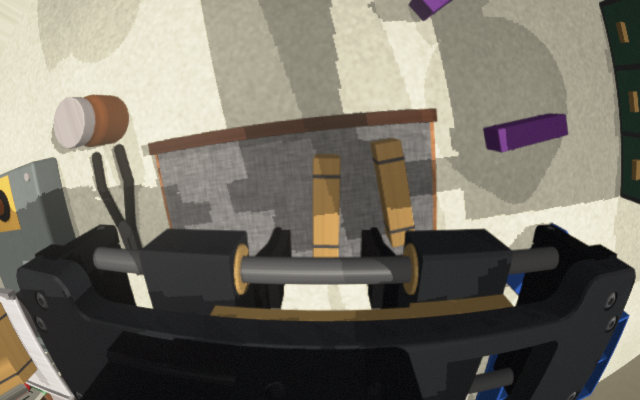

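View pics/scene5s.png

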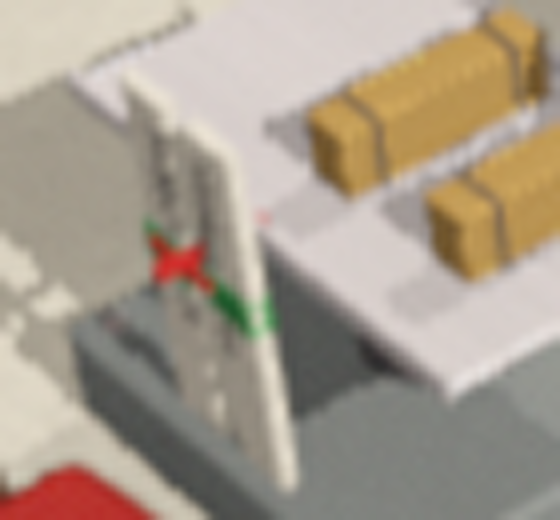

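View pics/top5c.png

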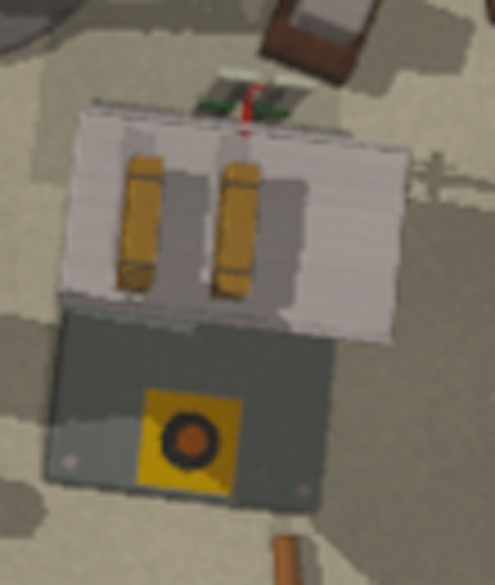

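>>> play_rows([
  [[0.03,0.001,0.001,0,0,0,0.036],[0.06,0.001,0.001,0,0,0,0.036],[0.09,0.001,0.001,0,0,0,0.036],[0.108,0.001,0.001,0,0,0,0.036],[0.108,0.001,0.001,0,0,0,0.036],[0.108,0.001,0.001,0,0,0,0.036],[0.108,0.001,0.001,0,0,0,0.01],[0.108,0.001,0.001,0,0,0,0.01],[0.108,0.001,0.001,0,0,0,0.01],[0.108,0.001,0.001,0,0,0,0.01],[0.108,0.001,0.001,0,0,0,0.01],[0.108,0.001,0.001,0,0,0,0.01]],
])

```text
time_s: 19.8
position: [0.5682, 0.2229, 0.0169]
tcp_rot: [[0.002, -0.975, 0.221], [-0.001, 0.221, 0.975], [-1.0, -0.002, -0.0]]
force: [-1.0, -4.2, 5.7]
opening: 0.248
```

>>> play_rows([
  [[-0.01,0,0,0,0,0,0.01],[-0.03,0,0,0,0,0,0.01],[-0.06,0,0,0,0,0,0.01],[-0.09,0,0,0,0,0,0.01],[-0.13,0,0,0,0,0,0.01],[-0.17,0,0,0,0,0,0.01],[-0.21,0,0,0,0,0,0.01],[-0.23,0,0,0,0,0,0.01],[-0.23,0,0,0,0,0,0.01],[-0.23,0,0,0,0,0,0.01]],
])

```text
time_s: 20.8
position: [0.5659, 0.2237, 0.2443]
tcp_rot: [[-0.002, -0.975, 0.222], [0.0, 0.222, 0.975], [-1.0, 0.002, -0.0]]
force: [-0.3, -0.2, -5.1]
opening: 0.251
```

```bash
python3 -c "
from tp import *
from rig import *
F=[]
for k in range(6):
  c=capture('scene'); F.append(read_state()['force'][2].round(2))
print(F,np.mean(F))
p=tw(.018,-0.065); print(p)
plan(*p,.245,90-4.8)"
```

```text
[np.float64(-4.92), np.float64(-4.42), np.float64(-4.38), np.float64(-3.98), np.float64(-4.44), np.float64(-4.65)] -4.465
[ 0.59849781 -0.26727824]
t 21.1 pos [0.5664 0.2235 0.2435] F [-0.38 -0.3  -4.65] open 0.248 jaw 77.18
shift [-0.0013 -0.1402 -0.4714] turn [-8.02 -0.06 -0.18]
```

>>> play_rows([
  [[0,-0.01,-0.035,0,0,0,0.01],[0,-0.023,-0.08,-1,0,0,0.01],[0,-0.036,-0.125,-2,0,0,0.01],[0,-0.05,-0.17,-3,0,0,0.01],[0,-0.063,-0.215,-4,0,0,0.01],[0,-0.077,-0.26,-5,0,0,0.01],[0,-0.09,-0.305,-6,0,0,0.01],[0,-0.103,-0.35,-7,0,0,0.01],[0,-0.117,-0.395,-8,0,0,0.01],[0,-0.13,-0.44,-8,0,0,0.01],[0,-0.14,-0.471,-8,0,0,0.01],[0,-0.14,-0.471,-8,0,0,0.01]],
])

```text
time_s: 22.3
position: [0.5994, -0.2729, 0.2442]
tcp_rot: [[0.001, -0.996, 0.089], [-0.003, 0.089, 0.996], [-1.0, -0.001, -0.003]]
force: [0.4, 0.4, -4.1]
opening: 0.248
```

>>> play_rows([
  [[0,0,0,0,0,0,0.01],[0,0,0,0,0,0,0.01],[0,0,0,0,0,0,0.01]],
])

```text
time_s: 22.6
position: [0.5991, -0.2651, 0.2449]
tcp_rot: [[-0.001, -0.997, 0.082], [0.001, 0.082, 0.997], [-1.0, 0.001, 0.001]]
force: [0.4, -0.3, -5.0]
opening: 0.249
```

```bash
python3 -c "
from tp import *
from rig import *
c=capture('wrist'); cv2.imwrite('pics/wrist6.png',c['pixels'][:,:,::-1])
plan(*tw(.018,-0.065),.148,90-4.8)"
```

```text
t 22.65 pos [ 0.5992 -0.2652  0.2451] F [-0.63 -0.35 -4.  ] open 0.253 jaw 85.28
shift [ 0.0971  0.0005 -0.0022] turn [ 0.08  0.03 -0.03]
```

View pics/wrist6.png

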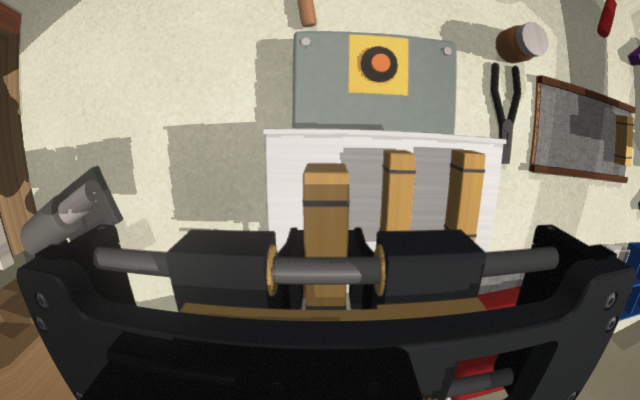

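>>> play_rows([
  [[0.03,0,-0.002,0,0,0,0.01],[0.06,0,-0.002,0,0,0,0.01],[0.085,0,-0.002,0,0,0,0.01],[0.094,0,-0.002,0,0,0,0.01],[0.097,0,-0.002,0,0,0,0.01],[0.099,0,-0.002,0,0,0,0.01],[0.101,0,-0.002,0,0,0,0.01],[0.103,0,-0.002,0,0,0,0.01],[0.105,0,-0.002,0,0,0,0.01],[0.105,0,-0.002,0,0,0,0.01]],
])

```text
time_s: 23.65
position: [0.5995, -0.269, 0.1408]
tcp_rot: [[0.001, -0.996, 0.084], [-0.001, 0.084, 0.996], [-1.0, -0.001, -0.001]]
force: [-0.2, -0.6, -3.9]
opening: 0.249
```

>>> play_rows([
  [[0.002,0,0,0,0,0,0.01],[0.004,0,0,0,0,0,0.01],[0.006,0,0,0,0,0,0.01],[0.006,0,0,0,0,0,0.01]],
])

```text
time_s: 24.05
position: [0.5994, -0.269, 0.1343]
tcp_rot: [[0.001, -0.996, 0.084], [-0.001, 0.084, 0.996], [-1.0, -0.001, -0.001]]
force: [0.7, -0.2, -1.2]
opening: 0.249
```

>>> play_rows([
  [[0.001,0,0,0,0,0,0.01],[0.002,0,0,0,0,0,0.01],[0.003,0,0,0,0,0,0.01],[0.003,0,0,0,0,0,0.01]],
])

```text
time_s: 24.45
position: [0.5994, -0.269, 0.1314]
tcp_rot: [[0.001, -0.996, 0.084], [-0.001, 0.084, 0.996], [-1.0, -0.001, -0.001]]
force: [2.2, -1.1, -0.7]
opening: 0.253
```

>>> play_rows([
  [[0.001,0,0,0,0,0,0.01],[0.0015,0,0,0,0,0,0.01],[0.0015,0,0,0,0,0,0.01],[0.0015,0,0,0,0,0,0.01]],
])

```text
time_s: 24.85
position: [0.5994, -0.269, 0.1299]
tcp_rot: [[0.001, -0.996, 0.084], [-0.001, 0.084, 0.996], [-1.0, -0.001, -0.001]]
force: [1.5, -0.9, 0.7]
opening: 0.25
```

>>> play_rows([
  [[0,0,0,0,0,0,0.04],[0,0,0,0,0,0,0.04],[0,0,0,0,0,0,0.04],[-0.02,0,0,0,0,0,0.04],[-0.05,0,0,0,0,0,0.04],[-0.09,0,0,0,0,0,0.04],[-0.11,0,0,0,0,0,0.04],[-0.11,0,0,0,0,0,0.04],[-0.11,0,0,0,0,0,0.04],[-0.11,0,0,0,0,0,0.04]],
])

```text
time_s: 25.85
position: [0.5979, -0.2679, 0.2378]
tcp_rot: [[-0.003, -0.996, 0.084], [0.002, 0.084, 0.996], [-1.0, 0.004, 0.002]]
force: [0.2, 0.2, 0.5]
opening: 0.461
```

```bash
python3 -c "
from tp import *
from rig import *
c=capture('scene'); i=c['pixels'][:,:,::-1]
cv2.imwrite('pics/scene7raw.png',i)
j=cv2.resize(i[120:240,150:310],None,fx=5,fy=5,interpolation=2)
cv2.imwrite(f'pics/scene7.png',j)
cv2.imwrite('pics/scene7s.png',cv2.resize(i[160:225,170:240],None,fx=8,fy=8,interpolation=2))
c=capture('top'); cv2.imwrite('pics/top7.png',c['pixels'][:,:,::-1])
plan(*tw(-.115,0),.245,90-4.8)
plan(.4712,-.1918,.245,90-4.8)
"
```

```text
t 25.95 pos [ 0.5981 -0.2681  0.2377] F [-0.16 -0.02 -0.4 ] open 0.458 jaw 85.18
shift [-0.0067  0.1327  0.0658] turn [-0.02  0.11 -0.19]
t 25.95 pos [ 0.5981 -0.2681  0.2377] F [-0.16 -0.02 -0.4 ] open 0.458 jaw 85.18
shift [-0.0067  0.1329  0.0653] turn [-0.02  0.11 -0.19]
```

View pics/scene7.png

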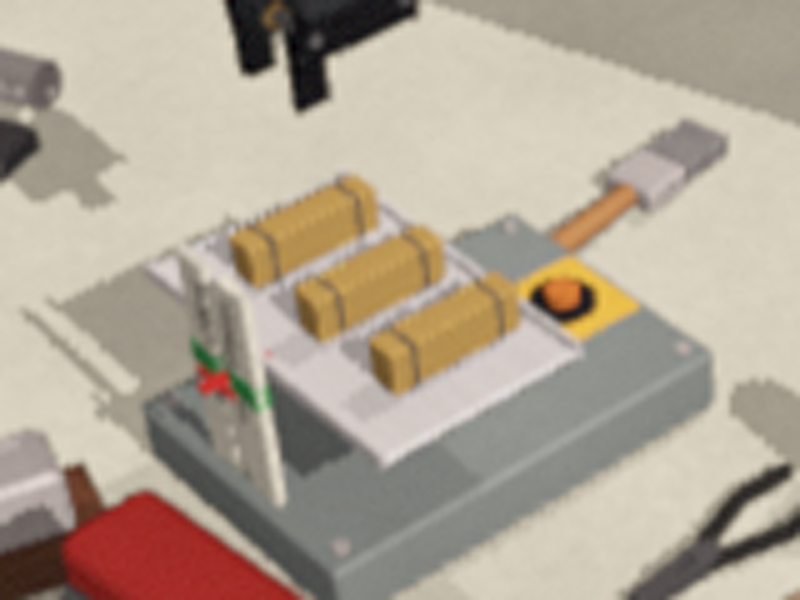

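View pics/scene7s.png

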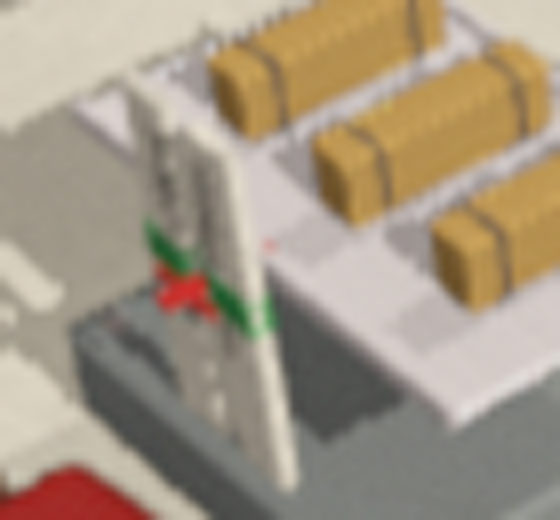

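```bash
python3 - <<'E'
from g import *
from scipy.optimize import least_squares
def tw3(p,o=(.586,-.201),yaw=-4.8):
    a=np.radians(yaw);return np.array([o[0]+np.cos(a)*p[0]-np.sin(a)*p[1],o[1]+np.sin(a)*p[0]+np.cos(a)*p[1],p[2]])
for n in ("scene0","scene3raw","scene4raw","scene7raw"):
    i=cv2.imread(f"pics/{n}.png")[165:215,180:205].astype(float);b,g,r=i[...,0],i[...,1],i[...,2]
    w=np.clip(r-np.maximum(g,b)-50,0,None);w=w*(w>0)
    yy,xx=np.mgrid[165:215,180:205]
    w[:, 22:]=0
    red=np.array([(w*xx).sum(),(w*yy).sum()])/w.sum()
    i2=cv2.imread(f"pics/{n}.png")[165:215,180:210].astype(float)
    G=np.clip(i2[...,1]-np.maximum(i2[...,0],i2[...,2])-15,0,None);yg,xg=np.mgrid[165:215,180:210]
    gr=np.array([(G*xg).sum(),(G*yg).sum()])/G.sum()
    s=least_squares(lambda v:proj("scene",tw3((.118+v[0],0,v[1])))-red,[0,.13]).x
    sg=least_squares(lambda v:proj("scene",tw3((.120,v[0],v[1])))-gr,[0,.13]).x
    print(n,red.round(2),gr.round(2),"pointer d,z",s.round(4),"band y,z",sg.round(4))
E
```

```text
scene0 [190.53 185.33] [196.65 195.84] pointer d,z [0.0129 0.1638] band y,z [0.0025 0.1213]
scene3raw [191.35 188.51] [197.81 196.81] pointer d,z [0.0123 0.1522] band y,z [0.008  0.1212]
scene4raw [191.9  192.55] [199.84 198.17] pointer d,z [0.013  0.1382] band y,z [0.018  0.1225]
scene7raw [192.65 196.24] [196.85 195.79] pointer d,z [0.0129 0.1248] band y,z [0.0037 0.1223]
```

>>> play_rows([
  [[0,0.03,0.015,0,0,0,0],[0,0.065,0.032,0,0,0,0],[0,0.1,0.05,0,0,0,0],[0,0.133,0.065,0,0,0,0],[0.04,0.133,0.065,0,0,0,0],[0.08,0.133,0.065,0,0,0,0],[0.11,0.133,0.065,0,0,0,0],[0.12,0.133,0.065,0,0,0,0],[0.12,0.133,0.065,0,0,0,0],[0.12,0.133,0.065,0,0,0,0],[0.12,0.133,0.065,0,0,0,0]],
])

```text
time_s: 27.05
position: [0.4731, -0.1935, 0.121]
tcp_rot: [[0.003, -0.996, 0.084], [-0.002, 0.084, 0.996], [-1.0, -0.003, -0.002]]
force: [0.4, 0.2, -0.6]
opening: 0.008
```

```bash
python3 -c "
from tp import *
from rig import *
c=capture('wrist'); cv2.imwrite('pics/wrist8.png',c['pixels'][:,:,::-1])
plan(.4714,-.1914,.064,90-4.8)
c=capture('scene'); cv2.imwrite('pics/scene8.png',cv2.resize(c['pixels'][80:260,150:350,::-1],None,fx=3.3,fy=3.3,interpolation=2))
"
```

```text
t 27.1 pos [ 0.473  -0.1934  0.1211] F [ 0.01 -0.02  0.29] open 0.004 jaw 85.18
shift [0.0571 0.0019 0.0019] turn [-0.02 -0.09  0.16]
```

View pics/wrist8.png

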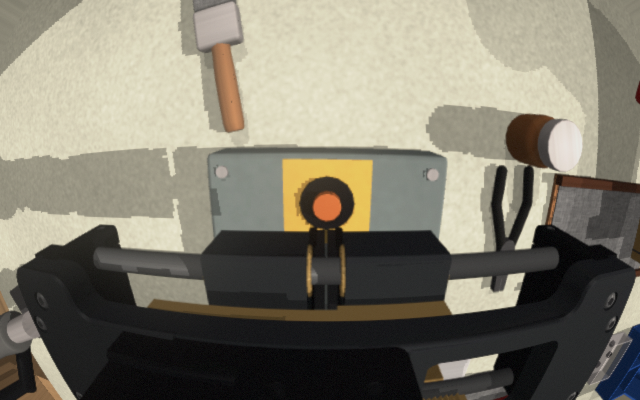

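View pics/scene8.png

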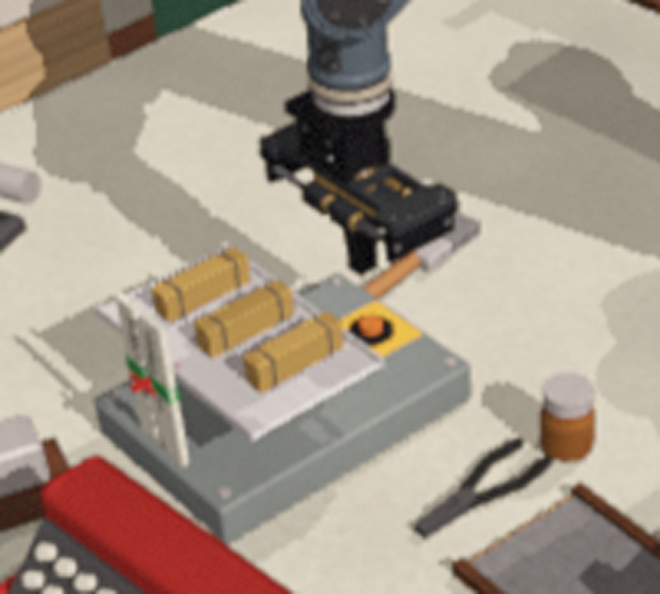

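```bash
python3 -c "
from tp import *
from rig import *
c=capture('wrist');p=c['pixels'].astype(int)
m=(p[...,0]-p[...,2]>110)&(p[...,0]-p[...,1]>70);m[:150]=0;m[230:]=0;m[:,:280]=0;m[:,370:]=0
ys,xs=np.where(m);print(len(xs),xs.mean(),ys.mean(),xs.min(),xs.max(),ys.min(),ys.max(),fish(c,(xs.mean(),ys.mean()),.059))
"
```

```text
587 326.6916524701874 206.92333901192504 313 340 194 220 [ 0.46903251 -0.19136415  0.059     ]
```

>>> play_rows([
  [[0.02,0.003,0.002,0,0,0,0],[0.04,0.003,0.002,0,0,0,0],[0.053,0.003,0.002,0,0,0,0],[0.055,0.003,0.002,0,0,0,0],[0.055,0.003,0.002,0,0,0,0],[0.055,0.003,0.002,0,0,0,0]],
])

```text
time_s: 27.8
position: [0.4698, -0.1909, 0.0656]
tcp_rot: [[0.001, -0.996, 0.084], [-0.001, 0.084, 0.996], [-1.0, -0.002, -0.001]]
force: [-0.2, 0.3, -0.1]
opening: 0.005
```

>>> play_rows([
  [[0.002,0,0,0,0,0,0],[0.004,0,0,0,0,0,0],[0.006,0,0,0,0,0,0],[0.008,0,0,0,0,0,0],[0.008,0,0,0,0,0,0]],
])

```text
time_s: 28.3
position: [0.4694, -0.1906, 0.0572]
tcp_rot: [[0.001, -0.996, 0.084], [-0.0, 0.084, 0.996], [-1.0, -0.001, -0.0]]
force: [0.3, 1.5, 5.1]
opening: 0.006
```

>>> play_rows([
  [[0.0015,0,0,0,0,0,0],[0.003,0,0,0,0,0,0],[0.0045,0,0,0,0,0,0],[0.0045,0,0,0,0,0,0]],
])

```text
time_s: 28.7
position: [0.4694, -0.1906, 0.0529]
tcp_rot: [[0.001, -0.996, 0.084], [-0.001, 0.084, 0.996], [-1.0, -0.001, -0.0]]
force: [-0.5, 0.5, 6.1]
opening: 0.005
```

Pin is sliding. Small steps until the hard stop shows.

>>> play_rows([
  [[0.001,0,0,0,0,0,0],[0.002,0,0,0,0,0,0],[0.002,0,0,0,0,0,0]],
])

```text
time_s: 29.0
position: [0.4694, -0.1906, 0.051]
tcp_rot: [[0.001, -0.996, 0.084], [-0.001, 0.084, 0.996], [-1.0, -0.001, -0.0]]
force: [-0.9, 0.6, 7.1]
opening: 0.005
```

>>> play_rows([
  [[0.0005,0,0,0,0,0,0],[0.001,0,0,0,0,0,0],[0.001,0,0,0,0,0,0]],
])

```text
time_s: 29.3
position: [0.4694, -0.1906, 0.0504]
tcp_rot: [[0.001, -0.996, 0.084], [-0.001, 0.084, 0.996], [-1.0, -0.001, -0.001]]
force: [-1.4, 1.9, 10.2]
opening: 0.007
```

>>> play_rows([
  [[0.0005,0,0,0,0,0,0],[0.001,0,0,0,0,0,0],[0.001,0,0,0,0,0,0]],
])

```text
time_s: 29.6
position: [0.4694, -0.1907, 0.0504]
tcp_rot: [[0.001, -0.996, 0.084], [-0.001, 0.084, 0.996], [-1.0, -0.001, -0.001]]
force: [-2.2, 1.9, 19.2]
opening: 0.011
```

>>> play_rows([
  [[0.0005,0,0,0,0,0,0],[0.0005,0,0,0,0,0,0],[-0.01,0,0,0,0,0,0],[-0.04,0,0,0,0,0,0],[-0.08,0,0,0,0,0,0],[-0.12,0,0,0,0,0,0],[-0.16,0,0,0,0,0,0],[-0.19,0,0,0,0,0,0],[-0.19,0,0.03,0,0,0,0],[-0.19,0,0.07,0,0,0,0],[-0.19,0,0.115,0,0,0,0],[-0.19,0,0.16,0,0,0,0]],
])

```text
time_s: 30.8
position: [0.4824, -0.0298, 0.2383]
tcp_rot: [[0.0, -0.996, 0.085], [0.0, 0.085, 0.996], [-1.0, -0.0, 0.0]]
force: [0.1, 0.6, 0.1]
opening: 0.009
```

```bash
python3 -c "
from tp import *
from rig import *
for n,(x0,y0,x1,y1),f in (('scene',(150,110,410,310),3),('top',(230,130,490,320),3)):
  c=capture(n);i=c['pixels'][:,:,::-1];cv2.imwrite(f'pics/{n}9raw.png',i);cv2.imwrite(f'pics/{n}9.png',cv2.resize(i[y0:y1,x0:x1],None,fx=f,fy=f,interpolation=2))
cv2.imwrite('pics/pin9.png',cv2.resize(cv2.imread('pics/scene9raw.png')[160:215,180:290],None,fx=7,fy=7,interpolation=2))
"
```

```text
(no output)
```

View pics/scene9.png

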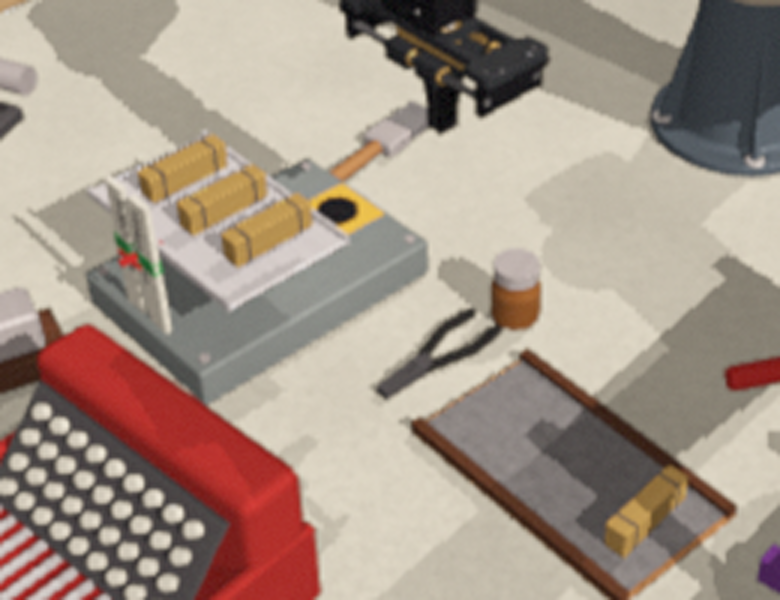

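View pics/top9.png

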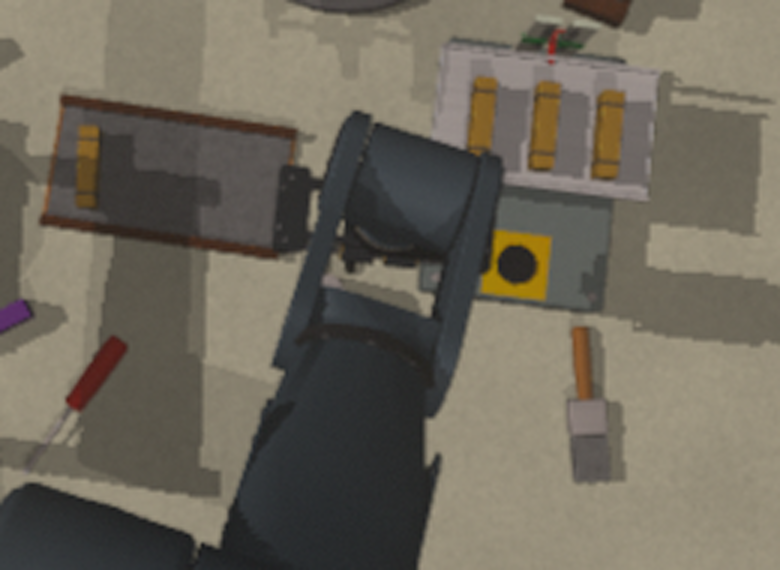

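View pics/pin9.png

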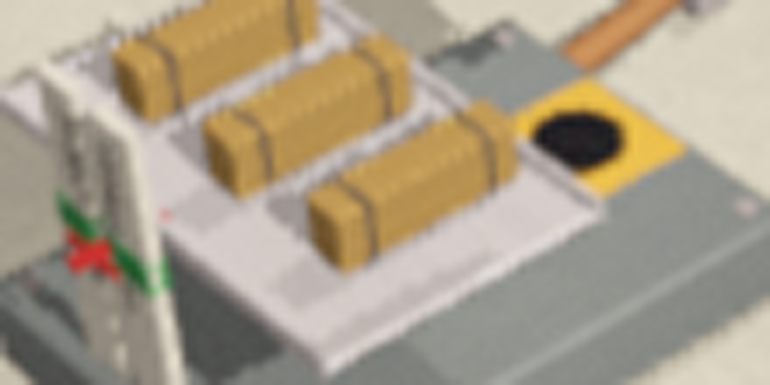

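```bash
python3 -c "
from rig import *
print(read_state()['force'].round(1),hand_in())"
```

```text
the job is handed in; nothing more can be done
[-0.1 -1.   0. ] None
```

I laid three brass bars flat on the pan, each lowered in contact until the wrist force was near zero and then released. Then I pushed the rivet pin down to its hard stop and handed in at about 31 s. The fourth bar is still on its board.

**Pan:** it is resting inside the green band by every estimate, though they differ by a few millimetres. The band runs from 48 to 64 mm of sink.

| Method | Pan sink |
|---|---|
| Pointer against band centre in the scene picture | about 53 mm |
| Pointer's absolute height in the scene picture | about 55 mm |
| Tool height when the last bar was released | about 57 mm |

In the raw picture the pointer looks slightly below the band's centre. I put that down to parallax, because it fits as standing about 13 mm in front of the plate.

**Pin:** the tool stopped dead at 50.4 mm, within calibration error of the flange face at 50 mm. The last force reading there was 19 N, before a final 0.5 mm press that I did not read. The last pictures show no orange standing proud.

**Bystanders:** the last pictures show the pliers, jar, screwdriver, brush and purple look-alikes looking undisturbed by eye. In the top view the arm hides the pliers and jar, so those two are judged from the scene picture only. The blue look-alike is outside both final crops; I never reached near it.

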